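# Take the TV remote from its sloping holder and hold it aimed at the TV box

### The arm

A 7-joint arm with a two-finger parallel gripper is mounted at the origin on the work surface. World frame = base frame: x ahead of the robot, y to its left, z up, the work surface at z = 0. Lengths are in m, angles in rad, forces in N, time in s.
With the tool pointing down it reaches from about 0.425 to 0.95 m from the base axis. Payload 4.7 kg.
Tool frame: the origin (TCP) lies at the very end of the fingers, on their centre line; the grasp point (between the pads) lies 19 mm behind it; z points along the fingers, y is the direction in which the jaws open and shut (so a half turn about z gives the same grasp; the last joint's range is limited). The gripper opens to 87 mm and grips with 3 to 60 N. Pads are 19 mm wide; open, the fingers measure 117 mm over their backs; the gripper's body (75 mm by 190 mm) begins 51 mm behind the grasp point.
Start: joints at [1.092, 0.469, -0.049, 1.532, 0.024, 1.141, -0.082], TCP at [0.294, -0.608, 0.223] pointing down, gripper open.
Joint ranges: [-2.59, 2.59], [-0.33, 1.99], [-1.39, 1.29], [0.1, 2.45], [-1.04, 4.18], [0.21, 1.99], [-2.66, 2.66]. Speed limits (rad/s): [2.57, 2.57, 3.14, 3.14, 3.14, 3.14, 3.14].

### API

Orientations are given as a unit quaternion [w, x, y, z].
In Python, from station import arm gives the robot as it stands.
- The arm moves only by the shell command python3 -m inch 'ROWS'. ROWS is JSON, a list of rows, each a list of 7 numbers: the shift along the tool's x, y, z in mm, then the turn, a rotation vector about the tool's x, y, z in degrees, then the closure, from 0 (fully open) to 1 (shut). In form: [[x, y, z, ax, ay, az, hand], ...]. A call has 1 to 12 rows; each row is the pose to reach, as a shift and turn from the pose commanded when the call began, along the tool's axes at that moment; what a row does not reach only later rows make up. A row lasts 1/10 s, in which the tool goes at most 50 mm and 8.59 degrees, less where a joint would pass 70% of its speed; a pose out of reach is approached as far as the arm can. A call with a gripper value outside its range is refused whole. The fingers move at their own pace and stop on an object; the grip force is fixed at half the most. Time passes only in rows, so rows that repeat a pose let the fingers close. It gives the time, the measured TCP pose, the force and the opening at its end, in the units of the state.
- arm.get_state(): the state, without advancing time (a new reading comes with each control period).
- arm.camera(name): name is "scene" or "top"; returns the picture (420x560x3 uint8, red, green, blue); there is no depth.
- arm.camera_info(name): a dict with "mtx" (3x3 intrinsics, pixels), "world_from_camera" (4x4, takes a point from camera to world coordinates). Camera axes: x right, y up, looking along -z (the intrinsics and any distortion apply to the point x, -y, -z); pixel columns grow to the right and rows downward; lengths in m; the calibration is good to about 2 mm. A picture is of the moment at which its call begins. camera_info takes no time and is no camera call.
- arm.job_done(): hands the job in, once; it reports no verdict.
The state is a dict: "time": time; "joints": joint angles; "qd": joint speeds; "joint_torque": joint torques, N m; "tcp_pos": TCP position; "tcp_rot": TCP orientation; "force": force on the tool from outside, world axes, zero at the start; "ft_torque": the same for the moment, N m; "width": finger opening in m.
Only numpy, scipy, OpenCV 4.12 (cv2) and the standard library are available. Lean on these libraries where they do the work, as an engineer would, in place of code of your own. Each camera call takes 0.05 s, during which the arm holds its last target.

### The job

Draw the black TV remote out of its sloping grey holder, turn it level with its buttons up, and hold it in the air in front of the TV box, at the height of the box's red receiver window and pointing straight at that window, with at least 10 cm between the remote and the window. The program finishes while the gripper is holding the remote still in that aim: it is not put down or let go. Do not drop it, and leave the other things on the shelf where they are.

Things in the scene. Friction and masses are not known exactly. Their poses are not given: they have to be found in the camera images.
- remote: Black TV remote, a slab 170 x 46 x 20 mm, about 120 g, its lower 60 mm in the holder, emitter end up. Origin: centre of its underside. x runs along its length to the emitter end (amber window, small red button near), y across the width, z out of the button face. In the holder x slopes 50 degrees above the horizontal and the buttons face up and to the holder's front (-x).
- holder: Fixed grey plastic holder, foot 120 x 80 x 12 mm, origin under its centre, front -x. Pocket 60 mm deep (inside 49 x 22 mm, outside 59 mm wide) opening to +x and up at 50 degrees; a back rest 24 mm wide under the remote goes on to 100 mm from its tail (97 mm above the shelf), so its long edges are free above the pocket. The remote draws out along its own length.
- tv_window (a point): Centre of the red receiver window (36 mm wide, 22 mm high) in the middle of the front of the TV box, 167 mm above the shelf. The window looks towards -x (the robot's side); a red strip continues it onto the box's top.
- tv_box: Fixed black TV box, 120 x 130 x 32 mm, on a pine riser 160 x 200 mm and 150 mm high; origin under the riser's centre on the shelf. Front is -x. The box's front face stands 70 mm in front (-x) of the origin, its top 182 mm above the shelf.
- router: White plastic router 130 x 200 x 32 mm with two upright antennas at its back, 158 mm high in all; origin under its centre. Bystander.
- vase: Grey ceramic vase, 180 mm high, 104 mm across; origin under its centre. Bystander.
- jar: Glass jar with an aluminium screw lid, 80 mm across, 103 mm high; origin under its centre. Bystander.
- mug: Blue ceramic mug, 80 mm across, 90 mm high, handle at its +y; origin under its centre. Bystander.
- books: Two closed books stacked, about 150 x 210 x 54 mm; origin under the centre. Bystander.
Things that resemble listed ones, but are neither listed nor needed, are in the scene too. What is meant by the remote is not purple or turquoise, and is the larger of those in its own colour.

How it is judged:
By the outcome, as a careful person would: the job done as asked, in the order asked, and still so for the second after the job is handed in, while the arm keeps its last pose, push and grip.
It also fails if it takes over 29 s, if anything falls off the work surface, if the arm or the gripper's body presses on something with over 40 N, if the wrist force passes 120 N, or if a joint passes its speed limit or range.

## Working session

There is one attempt and no reset: what is moved stays moved. The work goes in short steps, Python scripts to look and compute and a shell command to move; the robot and the scene stay as the last step left them, time stands still between calls to the robot, and variables do not carry over. Pictures are saved under pics/ and viewed, and the job is handed in when it is done.

```bash
ls; mkdir -p pics; python3 - <<'E'
from station import arm
import cv2
for n in("scene","top"):
    cv2.imwrite(f"pics/{n}0.png",arm.camera(n)[:,:,::-1])
    i=arm.camera_info(n);print(n,i)
print(arm.get_state())
E
```

```text
pics
scene {'mtx': array([[453.82931685,   0.        , 271.77952891],
       [  0.        , 453.82931685, 209.6228615 ],
       [  0.        ,   0.        ,   1.        ]]), 'world_from_camera': array([[ 0.86202112, -0.40193361,  0.30881866,  1.03475259],
       [ 0.5068415 ,  0.69023684, -0.51641533, -0.88851826],
       [-0.00559334,  0.60168304,  0.79871537,  1.48522636],
       [ 0.        ,  0.        ,  0.        ,  1.        ]])}
top {'mtx': array([[518.86224024,   0.        , 279.84158432],
       [  0.        , 518.86224024, 202.03279499],
       [  0.        ,   0.        ,   1.        ]]), 'world_from_camera': array([[ 0.01959471,  0.9932628 , -0.11421492,  0.31406708],
       [-0.99980143,  0.01905202, -0.00584126,  0.00230914],
       [-0.00362588,  0.1143067 ,  0.99343889,  1.80500498],
       [ 0.        ,  0.        ,  0.        ,  1.        ]])}
{'time': 0.1, 'joints': array([ 1.09209134,  0.46937642, -0.04859117,  1.53353912,  0.02412251,
        1.14099717, -0.08230338]), 'qd': array([ 0.00147724, -0.00147127, -0.0006346 , -0.0036118 , -0.00083859,
        0.0003617 , -0.00067855]), 'joint_torque': array([ 4.06312674e-04, -5.09166920e+01, -8.13492551e-02, -2.36829722e+01,
       -6.14704122e-02,  3.44775442e-02,  3.07270045e-05]), 'tcp_pos': array([ 0.29326156, -0.60738715,  0.22160879]), 'tcp_rot': array([-8.35060541e-04,  9.74812047e-01,  2.23026282e-01, -2.32601976e-04]), 'force': array([-0.24691037, -0.26058027,  1.28523444]), 'ft_torque': array([-0.05042098, -0.00618032, -0.03046078]), 'width': 0.0874230695360164}
```

View pics/scene0.png

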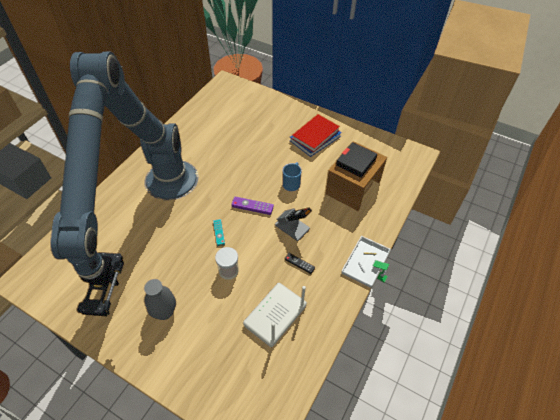

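View pics/top0.png

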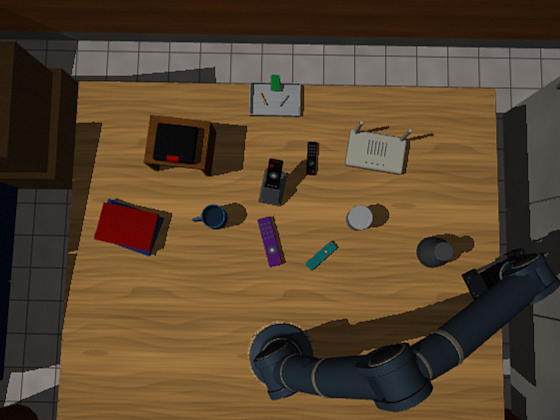

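The top view shows the holder with the black remote at about (273,178), and the TV box at about (178,143) with its red strip at (173,158). A small black decoy lies at (312,157). I'll enlarge the views to measure.

```bash
python3 - <<'E'
import cv2
import numpy as np
t=cv2.imread("pics/top0.png");s=cv2.imread("pics/scene0.png")
a=cv2.resize(t[145:215,240:330],None,fx=8,fy=8,interpolation=2)
cv2.imwrite("pics/a.png",a)
cv2.imwrite("pics/b.png",cv2.resize(t[110:180,140:220],None,fx=8,fy=8,interpolation=2))
cv2.imwrite("pics/c.png",cv2.resize(s[195:250,260:330],None,fx=10,fy=10,interpolation=2))
cv2.imwrite("pics/d.png",cv2.resize(s[135:210,320:395],None,fx=8,fy=8,interpolation=2))
E
```

```text
(no output)
```

View pics/a.png

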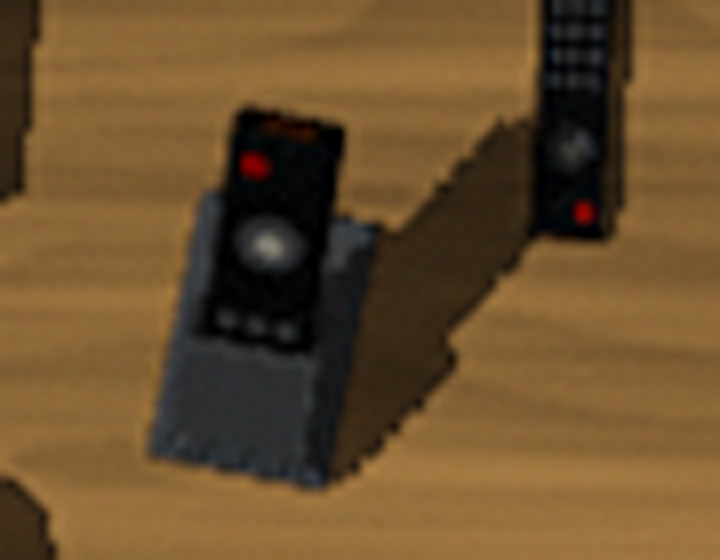

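View pics/b.png

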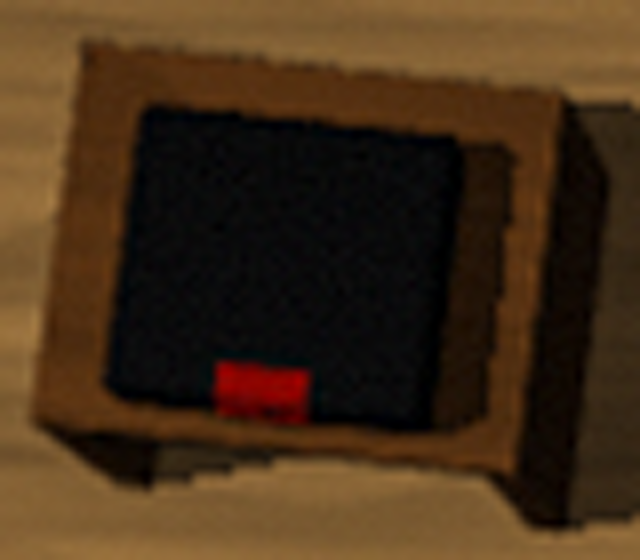

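View pics/c.png

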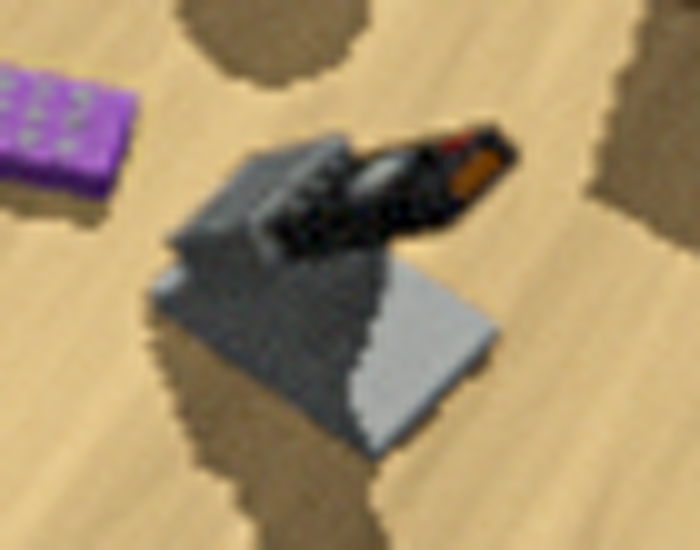

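View pics/d.png

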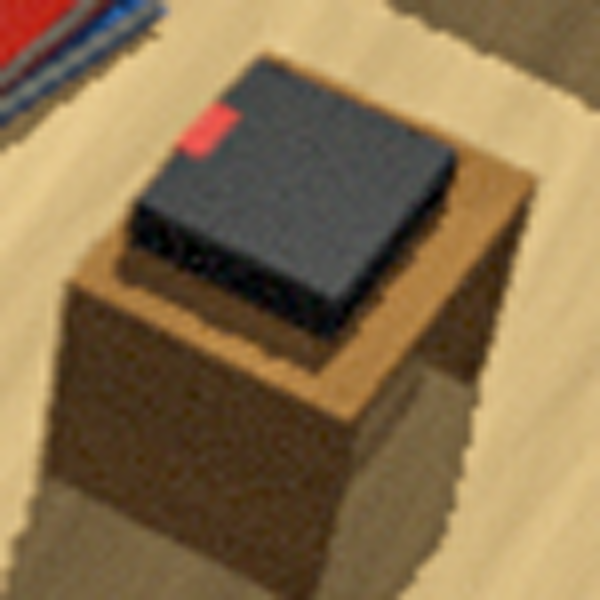

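```bash
cat > h.py <<'E'
import numpy as np
from station import arm
def ray(n,u,v):
    i=arm.camera_info(n);K=i["mtx"];T=i["world_from_camera"]
    d=np.array([(u-K[0,2])/K[0,0],-(v-K[1,2])/K[1,1],-1.]);return T[:3,3],T[:3,:3]@d
def atz(n,u,v,z):
    o,d=ray(n,u,v);return o+d*(z-o[2])/d[2]
def tri(p,q):
    o1,d1=ray("top",*p);o2,d2=ray("scene",*q)
    t=np.linalg.lstsq(np.c_[d1,-d2],o2-o1,rcond=None)[0]
    a=o1+d1*t[0];b=o2+d2*t[1];return (a+b)/2,np.linalg.norm(a-b)
def proj(n,P):
    i=arm.camera_info(n);K=i["mtx"];T=i["world_from_camera"]
    p=T[:3,:3].T@(np.asarray(P)-T[:3,3]);return K[0,2]-K[0,0]*p[0]/p[2],K[1,2]+K[1,1]*p[1]/p[2]
E
cat > m.py <<'E'
from h import *
np.set_printoptions(precision=4,suppress=True)
f=lambda U,s,o:((U[0]+.5)/s-.5+o[0],(U[1]+.5)/s-.5+o[1])
A=lambda *U:f(U,8,(240,145));B=lambda *U:f(U,8,(140,110));C=lambda *U:f(U,10,(260,195));D=lambda *U:f(U,8,(320,135))
print("box top (FL,BL,BR,FR)")
for t,s in [((107,385),None),((145,105),(265,60)),((462,135),(455,155)),((435,430),(330,300))]:
    print(atz("top",*B(*t),.182), atz("scene",*D(*s),.182) if s else '')
print("riser BL BR FR"); 
for t,s in [((85,42),(265,52)),((565,93),(537,178)),((520,470),(350,418)),((35,420),(70,283))]: print(atz("top",*B(*t),.150),atz("scene",*D(*s),.15))
print("FL box scene",atz("scene",*D(133,205),.182))
print("red front edge",atz("top",*B(215,412),.182),atz("top",*B(310,422),.182),atz("scene",*D(197,160),.182))
print("foot FL FR",atz("top",*A(150,458),.012),atz("top",*A(325,488),.012))
print("foot scene FL?,FR,BR",atz("scene",*C(155,292),.012),atz("scene",*C(375,458),.012),atz("scene",*C(497,330),.012))
print("amber",tri(A(289,127),C(478,172)))
print("red btn",tri(A(256,165),C(456,143)))
print("silver",tri(A(268,245),C(375,172)))
print("remote end top edge",atz("top",*A(237,107),.1635),atz("top",*A(345,127),.1635))
E
python3 m.py
```

```text
box top (FL,BL,BR,FR)
[0.635  0.4185 0.182 ] 
[0.7493 0.4087 0.182 ] [0.6402 0.4136 0.182 ]
[0.7394 0.281  0.182 ] [0.7488 0.4    0.182 ]
[0.6193 0.2872 0.182 ] [0.7342 0.2808 0.182 ]
riser BL BR FR
[0.7839 0.4425 0.15  ] [0.6281 0.4509 0.15  ]
[0.7661 0.2451 0.15  ] [0.7836 0.4375 0.15  ]
[0.6095 0.2578 0.15  ] [0.7656 0.245  0.15  ]
[0.6263 0.4552 0.15  ] [0.6118 0.2556 0.15  ]
FL box scene [0.6259 0.2896 0.182 ]
red front edge [0.6249 0.375  0.182 ] [0.6216 0.337  0.182 ] [0.6401 0.3329 0.182 ]
foot FL FR [0.5195 0.0878 0.012 ] [0.5079 0.0114 0.012 ]
foot scene FL?,FR,BR [0.512 0.01  0.012] [ 0.6249 -0.015   0.012 ] [0.6377 0.0621 0.012 ]
amber (array([0.6383, 0.0279, 0.1563]), np.float64(0.0005437265101914704))
red btn (array([0.6234, 0.0408, 0.1493]), np.float64(0.001533473442467406))
silver (array([0.5949, 0.0352, 0.119 ]), np.float64(0.0036051091404452145))
remote end top edge [0.6449 0.049  0.1635] [0.6375 0.0055 0.1635]
```

```bash
cat > fit.py <<'E'
from m import *
from scipy.optimize import least_squares
def Rm(yaw,p):
    cy,sy,c,s=np.cos(yaw),np.sin(yaw),np.cos(p),np.sin(p)
    return np.array([[cy,-sy,0],[sy,cy,0],[0,0,1]])@np.array([[c,0,-s],[0,1,0],[s,0,c]])
p50=np.radians(50)
# remote: params x,y,z of tail underside, yaw
obs=[("top",A(236,107),(.17,.023,.02)),("top",A(345,127),(.17,-.023,.02)),("top",A(289,127),(.17,0,.01)),
("scene",C(478,172),(.17,0,.01)),("scene",C(492,124),(.17,.023,.02)),("scene",C(446,203),(.17,-.023,.02))]
def r(q):
    e=[np.subtract(proj(n,q[:3]+Rm(q[3],p50)@np.array(l)),px) for n,px,l in obs]
    e+= [[(q[2]-.0204)*300,0]]
    return np.ravel(e)
s=least_squares(r,[.53,.04,.02,-.17]);print("remote tail",s.x,np.degrees(s.x[3]));print(s.fun.reshape(-1,2).round(2))
tail=s.x
fo=[("top",A(150,458),(-.06,.04)),("top",A(325,488),(-.06,-.04)),("scene",C(155,292),(-.06,-.04)),("scene",C(375,458),(.06,-.04)),("scene",C(497,330),(.06,.04))]
def r2(q):
    return np.ravel([np.subtract(proj(n,[q[0]+np.cos(q[2])*l[0]-np.sin(q[2])*l[1],q[1]+np.sin(q[2])*l[0]+np.cos(q[2])*l[1],.012]),px) for n,px,l in fo])
s=least_squares(r2,[.57,.04,-.17]);print("foot",s.x,np.degrees(s.x[2]));print(s.fun.reshape(-1,2).round(2))
c,sn=np.cos(s.x[2]),np.sin(s.x[2])
d=tail[:2]-s.x[:2];print("tail in holder",c*d[0]+sn*d[1],-sn*d[0]+c*d[1])
bo=[("top",B(85,42),(.08,.1,.15)),("top",B(565,93),(.08,-.1,.15)),("top",B(520,470),(-.08,-.1,.15)),("top",B(35,420),(-.08,.1,.15)),
("scene",D(265,52),(-.08,.1,.15)),("scene",D(537,178),(.08,.1,.15)),("scene",D(350,418),(.08,-.1,.15)),("scene",D(70,283),(-.08,-.1,.15)),
]
bx=[("top",B(107,385),(-.07,.065,.182)),("top",B(145,105),(.05,.065,.182)),("top",B(462,135),(.05,-.065,.182)),("top",B(435,430),(-.07,-.065,.182)),
("scene",D(265,60),(-.07,.065,.182)),("scene",D(455,155),(.05,.065,.182)),("scene",D(330,300),(.05,-.065,.182)),("scene",D(133,205),(-.07,-.065,.182))]
for o in (bo,bx,bo+bx):
    r3=lambda q:np.ravel([np.subtract(proj(n,[q[0]+np.cos(q[2])*l[0]-np.sin(q[2])*l[1],q[1]+np.sin(q[2])*l[0]+np.cos(q[2])*l[1],l[2]]),px) for n,px,l in o])
    s=least_squares(r3,[.69,.35,-.08]);print("box",s.x,np.degrees(s.x[2]));print(s.fun.reshape(-1,2).round(1).tolist())
    print("window",s.x[:2]-.07*np.array([np.cos(s.x[2]),np.sin(s.x[2])]))
# remote left/right edges at pocket mouth
print(atz("top",*A(205,335),.083),atz("top",*A(310,350),.083))
print("mug",atz("top",216,217,.09),"books",atz("top",130,227,.054))
E
python3 fit.py | sed -n '/remote tail/,$p'
```

```text
remote tail [ 0.5422  0.0326  0.0207 -0.0616] -3.5289158086608383
[[-0.17  2.25]
 [ 0.47  0.88]
 [ 0.55 -1.63]
 [ 1.2   0.69]
 [ 1.37 -0.68]
 [-0.61 -0.17]
 [ 0.1   0.  ]]
foot [ 0.5735  0.0372 -0.1945] -11.142409552488449
[[-0.05 -0.8 ]
 [ 0.54  0.3 ]
 [-1.17 -0.44]
 [ 0.09 -0.29]
 [ 0.85 -0.25]]
tail in holder -0.029766821044750386 -0.01048547303637904
box [ 0.6966  0.3495 -0.0847] -4.850531278432227
[[0.1, -0.3], [0.6, -0.5], [0.4, 0.3], [-0.2, 0.3], [-0.1, -1.0], [0.7, -0.7], [0.4, 0.6], [-0.6, -0.5]]
window [0.6269 0.3554]
box [ 0.6961  0.3473 -0.0948] -5.42962601146321
[[-0.1, 0.7], [0.5, -0.8], [1.0, -0.1], [-0.6, -0.3], [-1.2, -1.4], [1.5, -0.9], [1.0, 1.0], [-1.4, -0.5]]
window [0.6264 0.3539]
box [ 0.6963  0.3484 -0.0875] -5.013165230772201
[[0.5, -0.3], [1.0, -0.3], [0.6, 0.5], [0.0, 0.3], [-0.2, -0.8], [0.6, -0.5], [0.1, 0.7], [-0.9, -0.4], [-0.3, 0.8], [-0.0, -0.8], [0.6, -0.3], [-0.8, -0.5], [-1.2, -1.6], [1.6, -1.1], [1.3, 0.9], [-1.1, -0.5]]
window [0.6266 0.3545]
[0.5637 0.0626 0.083 ] [0.5582 0.0185 0.083 ]
mug [0.4572 0.2232 0.09  ] books [0.4207 0.5176 0.054 ]
```

```bash
sed -i 's/^obs=.*/obs=[("top",A(236,107),(.17,.023,.0)),("top",A(345,127),(.17,-.023,.0)),("top",A(289,127),(.17,0,.01)),("top",A(205,335),(.065,.023,.02)),("top",A(310,350),(.065,-.023,.02)),/; s/^("scene",C(478,172).*/("scene",C(478,172),(.17,0,.01)),("scene",C(492,124),(.17,.023,.02)),("scene",C(517,155),(.17,.023,0))]/' fit.py
python3 fit.py | sed -n '/remote tail/,/tail in/p'
```

```text
remote tail [ 0.5361  0.044   0.0183 -0.1601] -9.171360832124435
[[ 0.16  0.08]
 [ 0.48  0.07]
 [ 0.06  0.73]
 [ 0.05 -0.54]
 [ 0.41  0.  ]
 [-0.42  0.  ]
 [ 0.38 -1.18]
 [ 1.01 -0.06]
 [-0.64  0.  ]]
foot [ 0.5735  0.0372 -0.1945] -11.142409552488449
[[-0.05 -0.8 ]
 [ 0.54  0.3 ]
 [-1.17 -0.44]
 [ 0.09 -0.29]
 [ 0.85 -0.25]]
tail in holder -0.03802717575363863 -0.00047001969623847346
```

```bash
cat > g.py <<'E'
from h import *
from scipy.spatial.transform import Rotation as R
np.set_printoptions(precision=4,suppress=True)
def cur():
    s=arm.get_state();q=s["tcp_rot"];return s,np.array(s["tcp_pos"]),R.from_quat(np.r_[q[1:],q[0]])
def rel(p,Rt):
    s,p0,R0=cur();return np.r_[R0.inv().apply(np.asarray(p)-p0)*1000,(R0.inv()*Rt).as_rotvec(degrees=True)]
def rem(yaw,p):  # remote axes
    return R.from_euler('ZY',[yaw,-p],degrees=True)
flip=R.from_euler('x',180,degrees=True)   # tool x=x_r,y=-y_r,z=-z_r
def show():
    s,p,r=cur();print("t",s["time"],"tcp",p,"x",r.as_matrix()[:,0],"z",r.as_matrix()[:,2],"F",s["force"],"w",s["width"],"j",s["joints"])
E
python3 - <<'E'
from g import *
Rr=rem(-9.7,50);tail=np.array([.536,.044,.019])
G=tail+Rr.apply([.095,0,.010]);Rt=Rr*flip
tz=Rt.apply([0,0,1]);print("G",G,"tz",tz)
T=G+.019*tz;print("TCP",T)
print("pre",T-.1*tz, rel(T-.1*tz,Rt),"via")
print("vase",atz("top",433,250,.1),"jar",atz("top",360,217,.1))
for f in (.33,.66): 
    s,p,r=cur();q=p+(T-.1*tz-p)*f;q[2]=.34;print(q,rel(q,Rt))
print(rel(cur()[1]+[0,0,.12],R.from_euler('z',0)*cur()[2]))
E
```

```text
G [0.5886 0.035  0.0982] tz [ 0.7551 -0.1291 -0.6428]
TCP [0.603  0.0325 0.086 ]
pre [0.5275 0.0455 0.1503] [ 494.7904 -485.932    72.1425  -15.5544   48.3868   33.1256] via
vase [ 0.3619 -0.4914  0.1   ] jar [ 0.4655 -0.2527  0.1   ]
[ 0.3706 -0.3919  0.34  ] [ 163.2693 -160.6034 -118.1265  -15.5544   48.3868   33.1256]
[ 0.4478 -0.1765  0.34  ] [ 326.5483 -321.0017 -117.8619  -15.5544   48.3868   33.1256]
[  -0.0097   -0.2078 -119.9998    0.        0.        0.    ]
```

```bash
python3 -m inch '[[0,0,-45,0,0,0,0],[20,-20,-90,0,0,0,0],[55,-54,-120,0,0,0,0],[90,-88,-120,0,0,8,0],[125,-122,-120,0,0,16,0],[160,-156,-120,0,0,24,0],[195,-190,-120,0,0,30,0],[230,-224,-120,0,0,34,0],[265,-258,-120,0,0,34,0],[300,-292,-120,0,0,34,0],[335,-326,-120,0,0,34,0],[360,-352,-120,0,0,34,0]]'
python3 - <<'E'
from g import *
show()
Rr=rem(-9.7,50);tail=np.array([.536,.044,.019])
G=tail+Rr.apply([.095,0,.010]);Rt=Rr*flip
tz=Rt.apply([0,0,1]);T=G+.019*tz
P=T-.12*tz;print(P,rel(P,Rt)); P[2]=.25;P[0]-=.03;print(rel(P,Rt))
E
```

```text
time: 1.3
tcp_pos: [0.4651, -0.1307, 0.3424]
tcp_rot: [-0.0, 0.998, -0.07, 0.0]
force: [0.8, 0.1, 0.2]
width: 0.087
t 1.3 tcp [ 0.4651 -0.1307  0.3424] x [ 0.9902 -0.1397  0.    ] z [ 0.0001  0.0007 -1.    ] F [0.8471 0.0981 0.2032] w 0.08697430988030548 j [ 0.4752  0.0775 -0.3069  1.7851  0.0237  1.2827 -1.5486]
[0.5124 0.048  0.1631] [  21.7953 -183.4692  179.4439   -0.7633   49.9963    1.5434]
[  -7.9093 -179.335    92.5644   -0.7633   49.9963    1.5434]
```

```bash
python3 -m inch '[[-1,-30,15,0,8,0,0],[-2,-60,30,0,16,0,0],[-3,-90,45,0,24,0.5,0],[-4,-120,60,0,32,1,0],[-6,-150,75,-0.5,40,1.5,0],[-8,-179,92,-0.8,48,1.5,0],[-8,-179,92,-0.8,50,1.5,0],[-8,-179,92,-0.8,50,1.5,0]]'
cat > nxt.py <<'E'
from g import *
show()
Rr=rem(-9.7,50);tail=np.array([.536,.044,.019])
G=tail+Rr.apply([.095,0,.010]);Rt=Rr*flip
tz=Rt.apply([0,0,1]);T=G+.019*tz
for d in(.12,.08,0): print(d,rel(T-d*tz,Rt))
E
python3 nxt.py
```

```text
time: 2.1
tcp_pos: [0.472, 0.0508, 0.2824]
tcp_rot: [0.044, 0.912, -0.075, 0.401]
force: [1.2, 0.9, 1.0]
width: 0.0873
t 2.1 tcp [0.472  0.0508 0.2824] x [ 0.6679 -0.1015  0.7373] z [ 0.724  -0.1409 -0.6753] F [1.174  0.9473 1.0317] w 0.08725912305835766 j [ 0.7674 -0.297  -1.0219  2.3882  0.6529  0.2106 -2.6612]
0.12 [-60.6533  -6.6982 110.1443   0.9557   2.489    0.7355]
0.08 [-58.912   -7.354  150.101    0.9557   2.489    0.7355]
0 [-55.4294  -8.6655 230.0144   0.9557   2.489    0.7355]
```

```bash
python3 -m inch '[[3,0,4,0,0,-8,0],[7,0,8,0,0,-16,0],[10,0,12,0,0,-24,0],[14,0,16,0,0,-32,0],[18,0,20,0,0,-40,0],[22,0,24,0,0,-48,0],[26,0,28,0,0,-56,0],[30,0,32,0,0,-64,0],[34,0,36,0,0,-72,0],[38,0,40,0,0,-80,0],[40,0,43,0,0,-88,0],[40,0,43,0,0,-96,0]]'
python3 -c "
from g import *
show()"
```

```text
time: 3.3
tcp_pos: [0.5314, 0.0382, 0.2839]
tcp_rot: [0.326, 0.667, 0.626, 0.236]
force: [0.0, -0.6, -0.1]
width: 0.0869
t 3.3 tcp [0.5314 0.0382 0.2839] x [ 0.1042  0.9901 -0.0944] z [ 0.7235 -0.1406 -0.6759] F [ 0.0121 -0.6096 -0.1484] w 0.08687124335013091 j [ 0.6255 -0.0795 -0.9384  2.303   1.1716  0.3448 -1.4239]
```

```bash
python3 -m inch '[[0,0,0,0,0,-8,0],[0,0,0,0,0,-16,0],[0,0,0,0,0,-24,0],[0,0,0,0,0,-32,0],[0,0,0,0,0,-40,0],[0,0,0,0,0,-48,0],[0,0,0,0,0,-56,0],[0,0,0,0,0,-64,0],[0,0,0,0,0,-72,0],[0,0,0,0,0,-80,0],[0,0,0,0,0,-84,0]]'
sed -i 's/^flip=.*/flip=R.from_euler("x",180,degrees=True)*R.from_euler("z",180,degrees=True)/' g.py
python3 nxt.py
```

```text
time: 4.4
tcp_pos: [0.531, 0.0383, 0.284]
tcp_rot: [0.4, 0.077, 0.912, -0.043]
force: [0.4, 0.4, -0.0]
width: 0.0869
t 4.4 tcp [0.531  0.0383 0.284 ] x [-0.6673  0.1067 -0.7371] z [ 0.7237 -0.1408 -0.6756] F [ 0.3581  0.4258 -0.0169] w 0.08691315540884503 j [ 0.5231 -0.0769 -0.8482  2.3065  1.1815  0.3579  0.0278]
0.12 [102.5773   8.3307  66.7846  -0.9572  -2.5088   0.4375]
0.08 [100.824    8.992  106.7406  -0.9572  -2.5088   0.4375]
0 [ 97.3172  10.3146 186.6528  -0.9572  -2.5088   0.4375]
```

```bash
python3 -m inch '[[30,2,25,0,-2,0,0],[62,5,55,-0.5,-2.5,0.4,0],[92,8,85,-1,-2.5,0.4,0],[101,9,107,-1,-2.5,0.4,0],[101,9,107,-1,-2.5,0.4,0],[101,9,107,-1,-2.5,0.4,0]]'
python3 nxt.py; python3 - <<'E'
from g import *;import cv2
for n,(a,b,c,d) in dict(top=(130,220,220,340),scene=(150,260,230,370)).items():
    im=arm.camera(n)[:,:,::-1]; cv2.imwrite(f"pics/{n}1.png",cv2.resize(im[a:b,c:d],None,fx=5.7,fy=5.4,interpolation=2))
E
```

```text
time: 5.0
tcp_pos: [0.5461, 0.0441, 0.1379]
tcp_rot: [0.42, 0.078, 0.903, -0.035]
force: [-0.1, 1.6, -1.2]
width: 0.0867
t 5.0 tcp [0.5461 0.0441 0.1379] x [-0.6351  0.1122 -0.7643] z [ 0.7533 -0.1293 -0.6449] F [-0.0767  1.6046 -1.2115] w 0.08666903519583218 j [ 0.7044  0.7074 -1.3851  2.4468  2.0036  1.1574 -0.6143]
0.12 [  2.6091  -1.8199 -42.2091  -0.0315  -0.1576  -0.2073]
0.08 [ 2.4991 -1.7977 -2.2092 -0.0315 -0.1576 -0.2073]
0 [ 2.2791 -1.7534 77.7905 -0.0315 -0.1576 -0.2073]
```

View pics/top1.png

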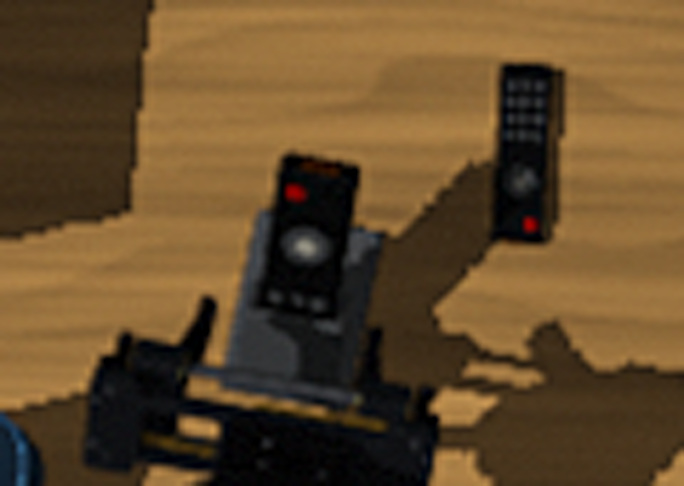

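View pics/scene1.png

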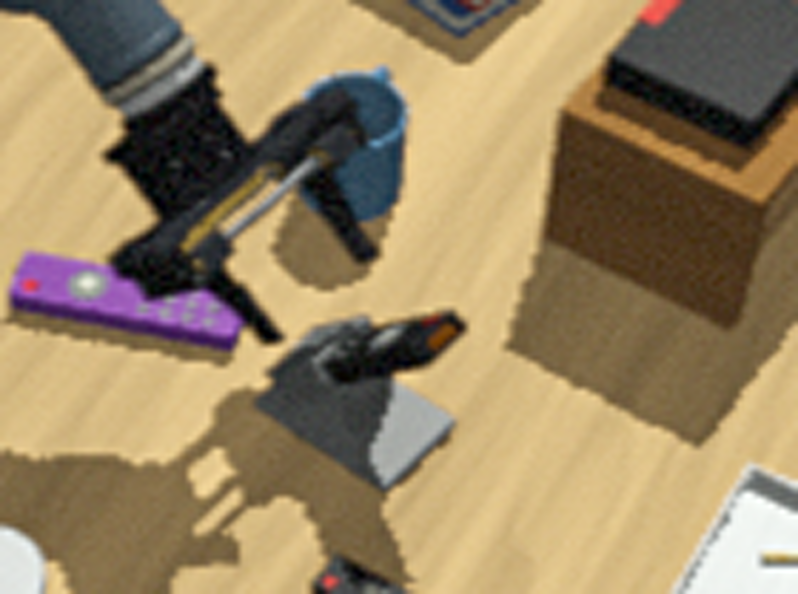

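The gripper straddles the remote squarely: in the top crop the fingertips are at (208,300) and (375,335), and the remote is at about (305,250). Next I'll advance along the tool axis.

```bash
python3 -m inch '[[1,-1,20,0,0,0,0],[2,-2,40,0,0,0,0],[2,-2,60,0,0,0,0],[2,-2,70,0,0,0,0],[2,-2,78,0,0,0,0],[2,-2,78,0,0,0,0],[2,-2,78,0,0,0,0]]'
python3 nxt.py
```

```text
time: 5.8
tcp_pos: [0.6033, 0.0327, 0.088]
tcp_rot: [0.421, 0.077, 0.903, -0.036]
force: [-0.9, 0.1, -0.5]
width: 0.0871
t 5.8 tcp [0.6033 0.0327 0.088 ] x [-0.6341  0.1093 -0.7655] z [ 0.7545 -0.1294 -0.6435] F [-0.8894  0.1005 -0.4566] w 0.0871099528221325 j [ 0.6409  0.8505 -1.2278  2.3624  2.1678  1.1726 -0.5989]
0.12 [   1.8514   -0.2418 -118.899    -0.0235   -0.0509   -0.0539]
0.08 [  1.8158  -0.2254 -78.899   -0.0235  -0.0509  -0.0539]
0 [ 1.7447 -0.1926  1.1009 -0.0235 -0.0509 -0.0539]
```

Within about 2 mm of the target with no contact force. Closing the gripper now.

```bash
python3 -m inch '[[0,0,0,0,0,0,0.2],[0,0,0,0,0,0,0.4],[0,0,0,0,0,0,0.6],[0,0,0,0,0,0,1],[0,0,0,0,0,0,1],[0,0,0,0,0,0,1],[0,0,0,0,0,0,1],[0,0,0,0,0,0,1]]'
python3 nxt.py; python3 - <<'E'
from g import *;import cv2
for n,(a,b,c,d) in dict(top=(130,220,220,340),scene=(150,260,230,370)).items():
    im=arm.camera(n)[:,:,::-1]; cv2.imwrite(f"pics/{n}2.png",cv2.resize(im[a:b,c:d],None,fx=5.7,fy=5.4,interpolation=2))
E
```

```text
time: 6.6
tcp_pos: [0.6036, 0.0331, 0.0869]
tcp_rot: [0.42, 0.077, 0.904, -0.035]
force: [1.9, 2.2, -1.1]
width: 0.0459
t 6.6 tcp [0.6036 0.0331 0.0869] x [-0.6351  0.1108 -0.7644] z [ 0.7536 -0.1279 -0.6447] F [ 1.9272  2.2025 -1.0562] w 0.045928134508714184 j [ 0.6407  0.8537 -1.2275  2.3614  2.1689  1.1724 -0.5989]
0.12 [   1.3339   -0.5715 -119.8037    0.0499   -0.1446   -0.1252]
0.08 [  1.2329  -0.6062 -79.8038   0.0499  -0.1446  -0.1252]
0 [ 1.031  -0.6757  0.1959  0.0499 -0.1446 -0.1252]
```

View pics/top2.png

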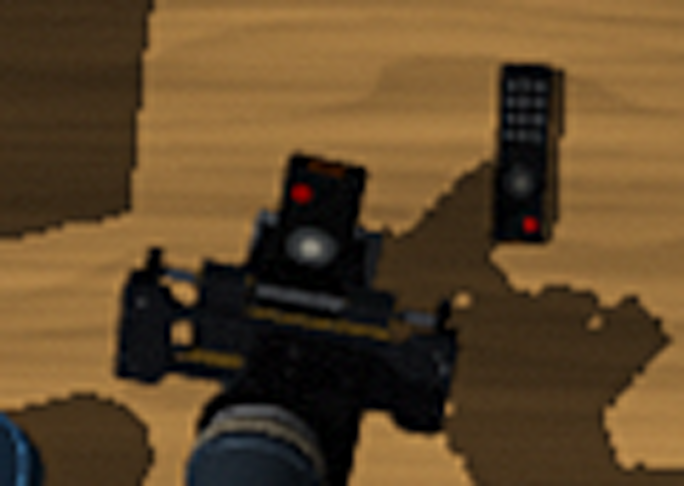

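View pics/scene2.png

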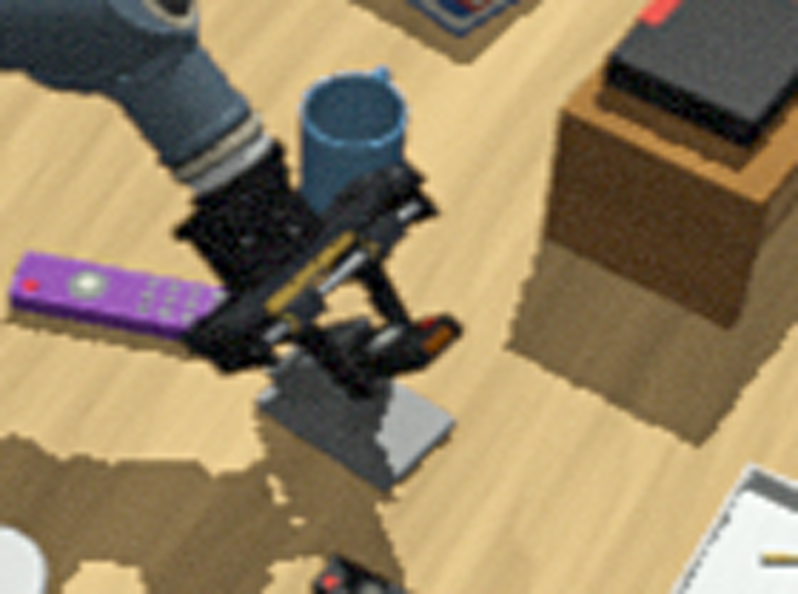

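The remote is gripped at 45.9 mm width. In the top crop its end moved only about 5 enlarged pixels, to (325,165). Drawing it out along its length, which is tool −x.

```bash
python3 -m inch '[[-5,0,0,0,0,0,1],[-12,0,0,0,0,0,1],[-20,0,0,0,0,0,1],[-30,0,0,0,0,0,1],[-30,0,0,0,0,0,1]]'
python3 nxt.py
```

```text
time: 7.2
tcp_pos: [0.6243, 0.0284, 0.112]
tcp_rot: [0.422, 0.079, 0.903, -0.036]
force: [0.3, 2.1, 1.8]
width: 0.0461
t 7.2 tcp [0.6243 0.0284 0.112 ] x [-0.6318  0.1116 -0.7671] z [ 0.7557 -0.1315 -0.6416] F [0.3332 2.0895 1.7731] w 0.04608939963394253 j [ 0.6757  0.8106 -1.252   2.3115  2.1183  1.1111 -0.5324]
0.12 [  33.6656    0.1207 -120.0017   -0.1312    0.092    -0.2019]
0.08 [ 33.73     0.2122 -80.0019  -0.1312   0.092   -0.2019]
0 [33.8588  0.3952 -0.0022 -0.1312  0.092  -0.2019]
```

```bash
python3 -m inch '[[-12,0,0,0,0,0,1],[-25,0,0,0,0,0,1],[-40,0,0,0,0,0,1],[-60,0,0,0,0,0,1],[-80,0,0,0,0,0,1],[-100,0,0,0,0,0,1],[-100,0,0,0,0,0,1]]'
python3 nxt.py; python3 - <<'E'
from g import *;import cv2
for n,(a,b,c,d) in dict(top=(100,220,200,340),scene=(130,260,230,370)).items():
    im=arm.camera(n)[:,:,::-1]; cv2.imwrite(f"pics/{n}3.png",cv2.resize(im[a:b,c:d],None,fx=5,fy=4.6,interpolation=2))
E
```

```text
time: 7.9
tcp_pos: [0.6891, 0.0157, 0.1901]
tcp_rot: [0.423, 0.08, 0.902, -0.037]
force: [-0.5, 0.0, -0.6]
width: 0.0458
t 7.9 tcp [0.6891 0.0157 0.1901] x [-0.6297  0.113  -0.7685] z [ 0.7567 -0.1346 -0.6398] F [-0.4552  0.0439 -0.6422] w 0.045754123984623425 j [ 0.747   0.7006 -1.2913  2.1336  1.9313  0.9425 -0.2984]
0.12 [ 135.6657    0.7428 -120.8323   -0.2988    0.2235   -0.3029]
0.08 [135.8223   0.951  -80.8332  -0.2988   0.2235  -0.3029]
0 [136.1354   1.3673  -0.8349  -0.2988   0.2235  -0.3029]
```

View pics/top3.png

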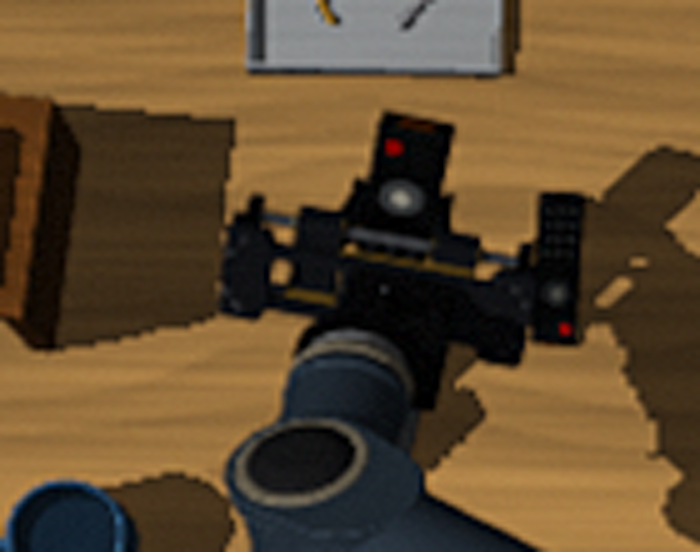

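View pics/scene3.png

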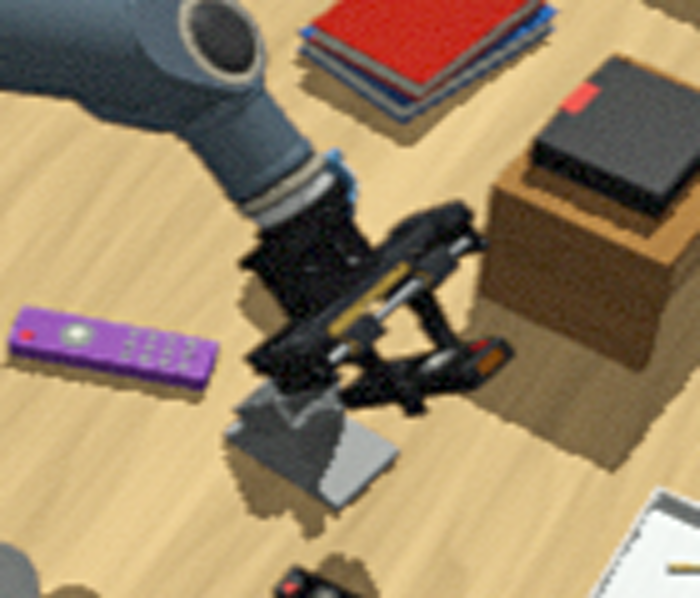

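Drawn clear: the holder is empty in the scene crop, and the remote is in the jaws with the amber end at (490,355). Next I'll raise it, level it and move across.

```bash
cat > fin.py <<'E'
from g import *
show()
W=np.array([.6267,.3546,.167])
Rf=rem(-5.0,0); G=W-Rf.apply([.215,0,0]); T=G-[0,0,.019]
print("T",T)
print("A",rel([.50,.10,.30],rem(-7,0)*flip)); print("B",rel(T+[0,0,.08],Rf*flip)); print("F",rel(T,Rf*flip))
E
python3 fin.py
```

```text
t 8.0 tcp [0.686  0.0167 0.1863] x [-0.6348  0.1113 -0.7646] z [ 0.7531 -0.1321 -0.6445] F [ 0.0729  0.5945 -2.0392] w 0.045890004197329866 j [ 0.746   0.7027 -1.2903  2.1395  1.9309  0.9422 -0.2999]
T [0.4125 0.3733 0.148 ]
A [  40.3802   49.9291 -224.3935   -1.285    49.8597   -2.7594]
B [ 181.3964  304.0456 -279.9834   -2.1554   49.8391   -4.6314]
F [ 242.564   304.0481 -228.4225   -2.1554   49.8391   -4.6314]
```

```bash
python3 -m inch '[[2,2,-20,0,4,0,1],[6,8,-45,-0.2,10,-0.4,1],[11,14,-70,-0.4,17,-0.8,1],[16,20,-98,-0.6,24,-1.2,1],[21,27,-126,-0.8,31,-1.6,1],[27,34,-154,-1,37,-2,1],[32,40,-182,-1.2,43,-2.4,1],[37,46,-208,-1.3,48,-2.7,1],[40,50,-224,-1.3,50,-2.8,1],[40,50,-224,-1.3,50,-2.8,1],[40,50,-224,-1.3,50,-2.8,1]]'
python3 fin.py
```

```text
time: 9.1
tcp_pos: [0.4999, 0.0999, 0.2988]
tcp_rot: [-0.002, 0.059, 0.998, -0.0]
force: [0.3, 0.1, -0.8]
width: 0.0457
t 9.1 tcp [0.4999 0.0999 0.2988] x [-0.993   0.1184  0.0036] z [-0.0037 -0.0005 -1.    ] F [ 0.2613  0.0836 -0.82  ] w 0.04574572630348395 j [ 0.7528  0.414  -1.3381  1.7662  0.4165  1.3019  0.769 ]
T [0.4125 0.3733 0.148 ]
A [-0.1311  0.109  -1.1572 -0.054  -0.2064  0.2001]
B [118.8395 261.2342  71.0274  -0.0504  -0.2073  -1.7999]
F [118.5512 261.3091 151.0269  -0.0504  -0.2073  -1.7999]
```

```bash
python3 -m inch '[[10,20,5,0,0,-0.2,1],[24,50,14,0,0,-0.4,1],[38,82,22,0,0,-0.7,1],[52,114,31,0,0,-1,1],[66,146,40,0,0,-1.2,1],[81,178,49,0,0,-1.4,1],[96,210,58,0,0,-1.6,1],[110,240,66,0,-0.2,-1.8,1],[119,261,71,0,-0.2,-1.8,1],[119,261,71,0,-0.2,-1.8,1]]'
python3 fin.py;  python3 - <<'E'
from g import *;import cv2
for n,(a,b,c,d) in dict(top=(90,230,80,280),scene=(90,230,250,410)).items():
    im=arm.camera(n)[:,:,::-1]; cv2.imwrite(f"pics/{n}4.png",cv2.resize(im[a:b,c:d],None,fx=4,fy=4,interpolation=2))
E
```

```text
time: 10.1
tcp_pos: [0.4106, 0.376, 0.2281]
tcp_rot: [-0.001, 0.041, 0.999, 0.0]
force: [0.0, -0.2, -0.4]
width: 0.0459
t 10.1 tcp [0.4106 0.376  0.2281] x [-0.9966  0.0819  0.0017] z [-0.0016  0.001  -1.    ] F [ 0.0177 -0.1622 -0.3638] w 0.04589837173754735 j [ 0.0369  0.5269 -1.1782  1.7669  0.5187  1.2051  0.2004]
T [0.4125 0.3733 0.148 ]
A [-111.5456 -267.7128  -72.3469    0.0474   -0.0972    2.3028]
B [-2.0951 -2.5184  0.0654  0.0491 -0.0964  0.3028]
F [-2.2294 -2.5873 80.0652  0.0491 -0.0964  0.3028]
```

View pics/top4.png

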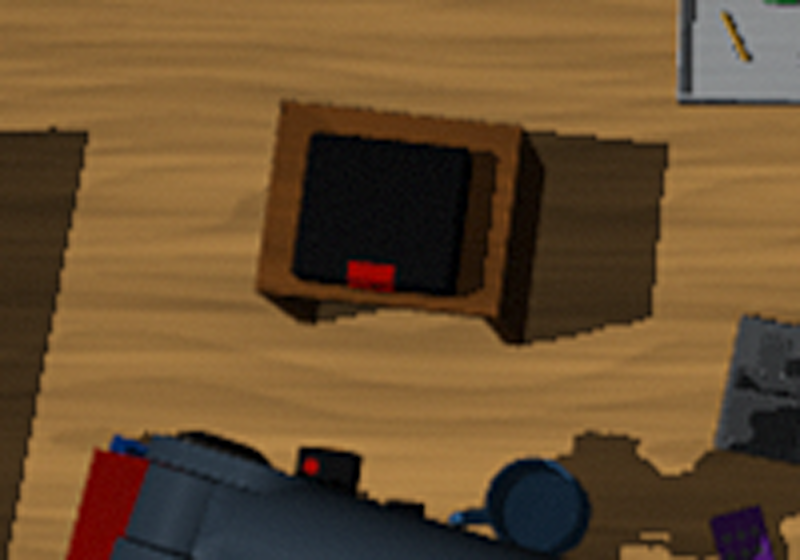

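View pics/scene4.png

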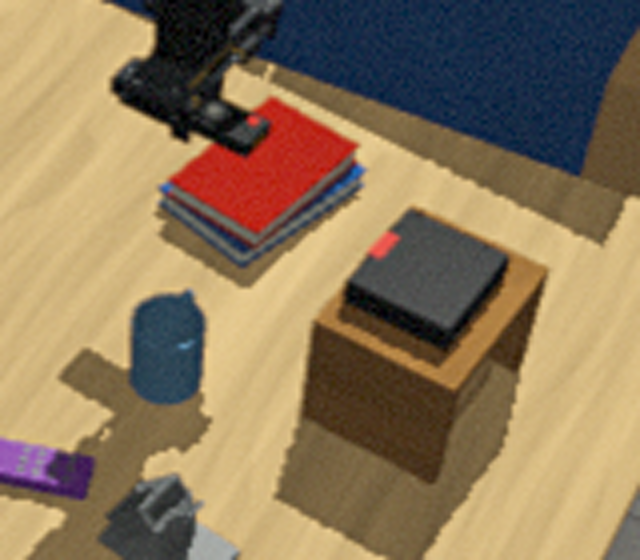

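The remote is level with its buttons up. In the top crop the end is at (330,470) and the window at (371,276). Next I'll lower it and correct the offset.

```bash
python3 -m inch '[[-1,-1,15,0,0,0.3,1],[-2,-2,35,0,0,0.3,1],[-2,-2.5,55,0,0,0.3,1],[-2,-2.5,72,0,0,0.3,1],[-2,-2.5,80,0,-0.1,0.3,1],[-2,-2.5,80,0,-0.1,0.3,1],[-2,-2.5,80,0,-0.1,0.3,1],[-2,-2.5,80,0,-0.1,0.3,1]]'
python3 fin.py;  python3 - <<'E'
from g import *;import cv2
for n,(a,b,c,d) in dict(top=(140,240,110,250),scene=(90,230,250,410)).items():
    im=arm.camera(n)[:,:,::-1]; cv2.imwrite(f"pics/{n}5f.png",im); k=5 if n=="top" else 4;cv2.imwrite(f"pics/{n}5.png",cv2.resize(im[a:b,c:d],None,fx=k,fy=k,interpolation=2))
W=np.array([.6267,.3546,.167]);Rf=rem(-5.0,0)
for l in((0,0,0),(-.14,0,0),(-.14,.023,.01),(-.14,-.023,.01),(-.14,-.023,-.01),(-.14,.023,-.01)):
    P=W+Rf.apply(l);t=proj("top",P);s=proj("scene",P)
    print(l,"topcrop",[round((t[0]-110+.5)*5),round((t[1]-140+.5)*5)],"scenecrop",[round((s[0]-250+.5)*4),round((s[1]-90+.5)*4)])
E
```

```text
time: 11.0
tcp_pos: [0.4152, 0.3721, 0.1506]
tcp_rot: [0.002, 0.047, 0.999, 0.001]
force: [-0.1, 1.1, -1.4]
width: 0.0459
t 11.0 tcp [0.4152 0.3721 0.1506] x [-0.9957  0.0929 -0.0035] z [ 0.0037  0.0023 -1.    ] F [-0.0782  1.0937 -1.4473] w 0.0459463290404009 j [-0.012   0.6003 -1.1016  1.8533  0.6133  1.0724  0.1236]
T [0.4125 0.3733 0.148 ]
A [-110.204  -262.6728 -149.7316    0.1549    0.1962    1.6669]
B [  2.5548   1.1598 -77.4212   0.1515   0.1989  -0.3331]
F [ 2.8318  0.9475  2.578   0.1515  0.1989 -0.3331]
(0, 0, 0) topcrop [322, 110] scenecrop [374, 252]
(-0.14, 0, 0) topcrop [293, 326] scenecrop [256, 196]
(-0.14, 0.023, 0.01) topcrop [254, 320] scenecrop [268, 176]
(-0.14, -0.023, 0.01) topcrop [326, 328] scenecrop [244, 202]
(-0.14, -0.023, -0.01) topcrop [332, 331] scenecrop [243, 216]
(-0.14, 0.023, -0.01) topcrop [261, 324] scenecrop [267, 190]
```

View pics/top5.png

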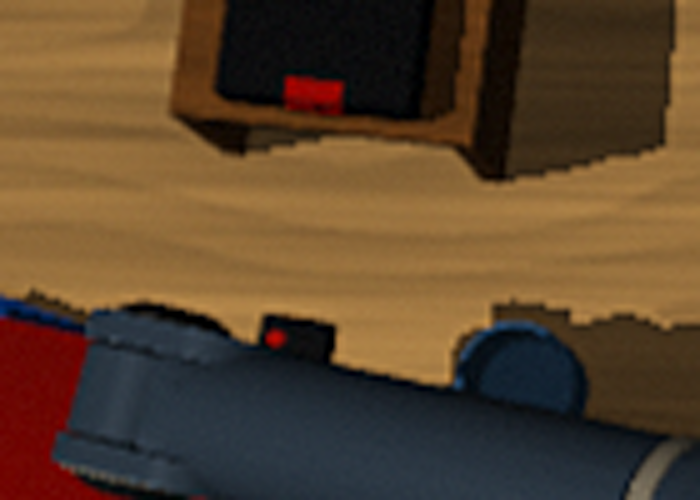

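View pics/scene5.png

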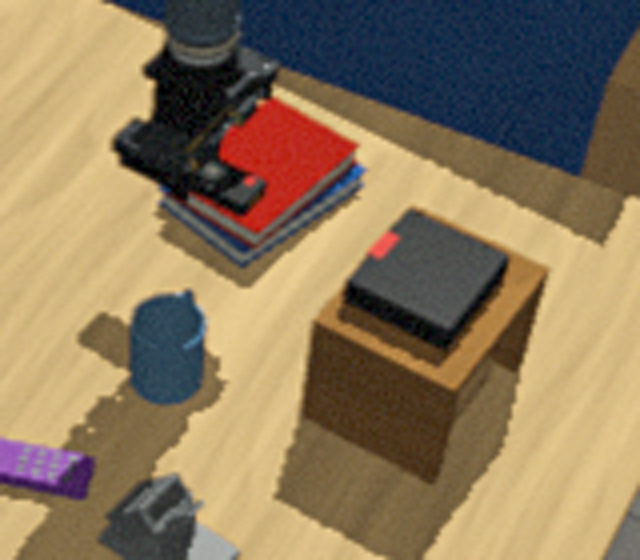

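```bash
python3 - <<'E'
from g import *;import cv2
W=np.array([.6267,.3546,.182]);Rf=rem(-5.0,0)
for l in((0,.018,0),(0,-.018,0)):
    t=proj("top",W+Rf.apply(l));s=proj("scene",W+Rf.apply(l));print([round((t[0]-110+.5)*5),round((t[1]-140+.5)*5)],[round((s[0]-250+.5)*4),round((s[1]-90+.5)*4)])
# red blobs
im=cv2.imread("pics/top5f.png").astype(int);m=(im[:,:,2]>110)&(im[:,:,1]<60)&(im[:,:,0]<60);m[:,:150]=0
n,l,st,c=cv2.connectedComponentsWithStats(m.astype('uint8'));print(st.tolist(),c)
t=proj("top",W+Rf.apply((.01,0,0)));print("strip c pred (if 20 long)",t)
# red button in remote frame from initial fit: crop A(256,165) 
from m import A,C
yaw=-9.4
R0=rem(yaw,50);tail=np.array([.5361,.0440,.0195])
o,d=ray("top",*A(256,165));nz=R0.apply([0,0,1]);k=((tail+.02*nz-o)@nz)/(d@nz);print("btn local",R0.inv().apply(o+k*d-tail))
bl=R0.inv().apply(o+k*d-tail)
s,p,r=cur();Rr=r*flip.inv();G=p-.019*r.apply([0,0,1])
P=G+Rr.apply([bl[0]-.095,bl[1],.01]);print("btn pred",proj("top",P))
E
```

```text
[289, 103] [385, 231]
[345, 109] [367, 252]
[[0, 0, 560, 420, 235147], [167, 156, 11, 5, 41], [312, 171, 2, 1, 2], [163, 206, 4, 3, 8], [330, 244, 1, 2, 2]] [[279.522  209.5091]
 [171.9512 157.7317]
 [312.5    171.    ]
 [164.5    207.    ]
 [330.     244.5   ]]
strip c pred (if 20 long) (np.float64(173.27484148695459), np.float64(157.5399373897827))
box top (FL,BL,BR,FR)
[0.635  0.4185 0.182 ] 
[0.7493 0.4087 0.182 ] [0.6402 0.4136 0.182 ]
[0.7394 0.281  0.182 ] [0.7488 0.4    0.182 ]
[0.6193 0.2872 0.182 ] [0.7342 0.2808 0.182 ]
riser BL BR FR
[0.7839 0.4425 0.15  ] [0.6281 0.4509 0.15  ]
[0.7661 0.2451 0.15  ] [0.7836 0.4375 0.15  ]
[0.6095 0.2578 0.15  ] [0.7656 0.245  0.15  ]
[0.6263 0.4552 0.15  ] [0.6118 0.2556 0.15  ]
FL box scene [0.6259 0.2896 0.182 ]
red front edge [0.6249 0.375  0.182 ] [0.6216 0.337  0.182 ] [0.6401 0.3329 0.182 ]
foot FL FR [0.5195 0.0878 0.012 ] [0.5079 0.0114 0.012 ]
foot scene FL?,FR,BR [0.512 0.01  0.012] [ 0.6249 -0.015   0.012 ] [0.6377 0.0621 0.012 ]
amber (array([0.6383, 0.0279, 0.1563]), np.float64(0.0005437265101914704))
red btn (array([0.6234, 0.0408, 0.1493]), np.float64(0.001533473442467406))
silver (array([0.5949, 0.0352, 0.119 ]), np.float64(0.0036051091404452145))
remote end top edge [0.6449 0.049  0.1635] [0.6375 0.0055 0.1635]
btn local [0.1583 0.0114 0.02  ]
btn pred (np.float64(163.78163730318977), np.float64(206.69448701260578))
```

```bash
python3 - <<'E'
from g import *;import cv2
f=lambda U,V:((U+.5)/5-.5+110,(V+.5)/5-.5+140)
a=atz("top",*f(299.5,321),.177);b=atz("top",*f(313.5,111.5),.182)
print(a,b,b-a,np.degrees(np.arctan2((b-a)[1],(b-a)[0])))
s,p,r=cur();Rr=r*flip.inv();e=p-.019*r.apply([0,0,1])+Rr.apply([.075,0,0]);print("end by kinematics",e)
im=cv2.imread("pics/scene5f.png")
def crop(n,im,a,b,c,d,k): cv2.imwrite(n,cv2.resize(im[a:b,c:d],None,fx=k,fy=k,interpolation=cv2.INTER_CUBIC))
crop("pics/z1.png",im,110,160,280,360,10)
L=[]
for nm,P in [("end top +y",e+Rr.apply([0,.023,.01])),("end top -y",e+Rr.apply([0,-.023,.01])),("bot +y",e+Rr.apply([0,.023,-.01])),("bot -y",e+Rr.apply([0,-.023,-.01])),
 ("strip +y",np.array([.6267,.3546,.182])+rem(-5,0).apply([0,.018,0])),("strip -y",np.array([.6267,.3546,.182])+rem(-5,0).apply([0,-.018,0]))]:
    u,v=proj("scene",P);print(nm,round((u-280+.5)*10),round((v-110+.5)*10))
E
```

```text
[0.4889 0.3603 0.177 ] [0.6225 0.3562 0.182 ] [ 0.1336 -0.0041  0.005 ] -1.7666411036688265
end by kinematics [0.4898 0.365  0.1697]
end top +y 375 240
end top -y 314 304
bot +y 372 275
bot -y 311 339
strip +y 662 378
strip -y 617 431
```

View pics/z1.png

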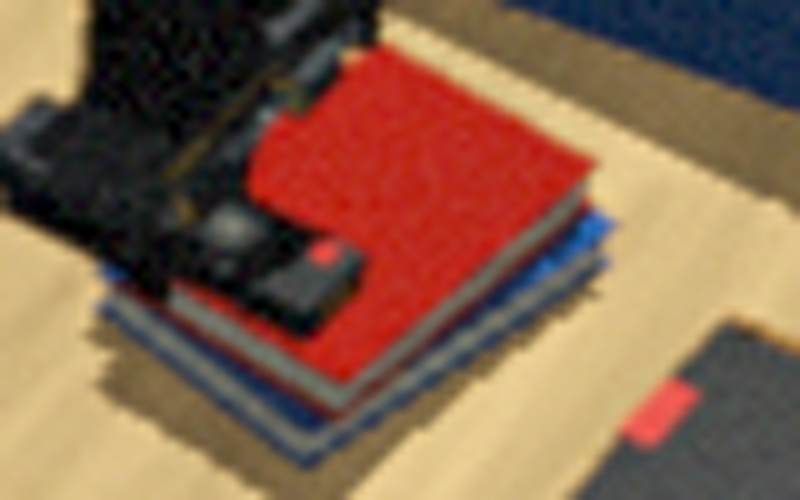

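Both cameras put the remote's end about 7 mm to the −y side of the line through the window. The end is near (.489,.360); the window is near (.625,.356) at yaw −5°. It is also about 2 mm high, so I'll correct both.

```bash
python3 -m inch '[[0,3,1,0,0,0,1],[0,7,2,0.1,0.2,-0.2,1],[0,7,2,0.1,0.2,-0.2,1],[0,7,2,0.1,0.2,-0.2,1],[0,7,2,0.1,0.2,-0.2,1]]'
python3 fin.py;  python3 - <<'E'
from g import *;import cv2
def crop(n,im,a,b,c,d,k): cv2.imwrite(n,cv2.resize(im[a:b,c:d],None,fx=k,fy=k,interpolation=cv2.INTER_CUBIC))
t=arm.camera("top")[:,:,::-1];s=arm.camera("scene")[:,:,::-1]
cv2.imwrite("pics/s6.png",s);cv2.imwrite("pics/t6.png",t)
crop("pics/t6c.png",t,150,220,140,210,8);crop("pics/s6c.png",s,110,160,280,360,10)
show()
E
```

```text
time: 11.6
tcp_pos: [0.4155, 0.3785, 0.1476]
tcp_rot: [-0.001, 0.045, 0.999, -0.0]
force: [0.6, -0.5, -1.6]
width: 0.0457
t 11.6 tcp [0.4155 0.3785 0.1476] x [-0.996   0.0893  0.0013] z [-0.0013 -0.0005 -1.    ] F [ 0.5864 -0.5148 -1.5529] w 0.04565384252009705 j [-0.0297  0.6126 -1.0945  1.842   0.6175  1.0787  0.1191]
T [0.4125 0.3733 0.148 ]
A [-108.8461 -269.9188 -152.3629   -0.0367   -0.0716    1.8761]
B [  2.6071  -5.4409 -80.3863  -0.0354  -0.0722  -0.1239]
F [ 2.5064 -5.3914 -0.3863 -0.0354 -0.0722 -0.1239]
t 11.7 tcp [0.4155 0.3784 0.1476] x [-0.996   0.0894  0.0012] z [-0.0013 -0.0005 -1.    ] F [ 0.4487 -0.3259 -1.309 ] w 0.04576430240341484 j [-0.0295  0.6125 -1.0946  1.8421  0.6175  1.0787  0.1191]
```

View pics/t6c.png

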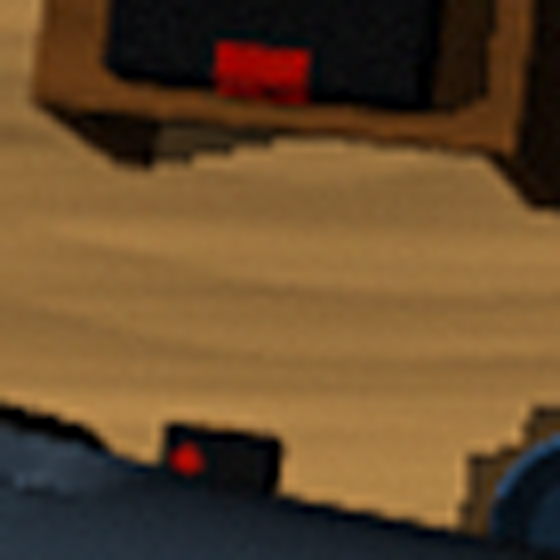

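View pics/s6c.png

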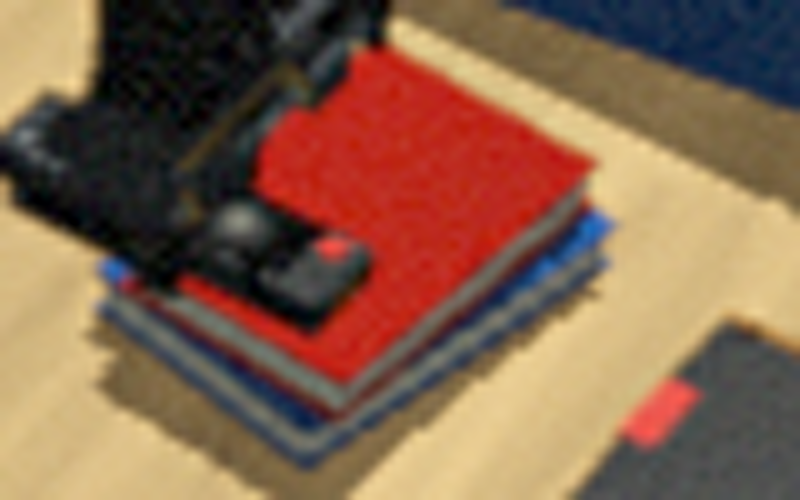

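```bash
python3 - <<'E'
from g import *
f=lambda U,V:((U+.5)/8-.5+140,(V+.5)/8-.5+150)
a1=atz("top",*f(165,425),.177);a2=atz("top",*f(281,437),.177);a=(a1+a2)/2
b1=atz("top",*f(215,97),.182);b2=atz("top",*f(309,103),.182);b=(b1+b2)/2
print(a,b,np.degrees(np.arctan2((b-a)[1],(b-a)[0])),"edge yaw",-np.degrees(np.arctan2((a1-a2)[0],(a1-a2)[1])),np.linalg.norm(a1-a2))
s,p,r=cur();Rr=r*flip.inv();e=p-.019*r.apply([0,0,1])+Rr.apply([.075,0,0]);print("end kin",e,Rr.as_euler('ZYX',degrees=True))
for l in([0,.023,.01],[0,-.023,.01]):
    u,v=proj("scene",e+Rr.apply(l));print(round((u-280+.5)*10),round((v-110+.5)*10))
g=lambda U,V:((U+.5)/10-.5+280,(V+.5)/10-.5+110)
c1=atz("scene",*g(372,247),.177);c2=atz("scene",*g(317,309),.177);print("scene end",(c1+c2)/2)
w1=atz("scene",*g(668,379),.182);w2=atz("scene",*g(624,426),.182);print("scene strip",(w1+w2)/2,w1,w2)
E
```

```text
[0.49   0.3669 0.177 ] [0.622  0.3562 0.182 ] -4.657672192833742 edge yaw -4.823441241813551 0.04622171253483819
end kin [0.4902 0.3717 0.1665] [-5.1307  0.0699 -0.0378]
383 236
323 300
scene end [0.4905 0.3642 0.177 ]
scene strip [0.6289 0.3568 0.182 ] [0.6309 0.373  0.182 ] [0.6268 0.3405 0.182 ]
```

```bash
python3 -m inch '[[0,1.5,0,0,0,0,1],[0,1.5,0,0,0,0,1],[0,1.5,0,0,0,0,1],[0,1.5,0,0,0,0,1],[0,1.5,0,0,0,0,1],[0,1.5,0,0,0,0,1],[0,1.5,0,0,0,0,1],[0,1.5,0,0,0,0,1]]'
python3 - <<'E'
from g import *
show();print(np.abs(arm.get_state()["qd"]).max())
import cv2;cv2.imwrite("pics/end.png",arm.camera("scene")[:,:,::-1])
E
```

```text
time: 12.5
tcp_pos: [0.4157, 0.38, 0.1477]
tcp_rot: [-0.001, 0.045, 0.999, -0.0]
force: [-0.1, -0.8, -0.4]
width: 0.0455
t 12.5 tcp [0.4157 0.38   0.1477] x [-0.996   0.0893  0.0011] z [-0.0011 -0.0004 -1.    ] F [-0.0569 -0.7955 -0.3571] w 0.04551440663322727 j [-0.033   0.6139 -1.0935  1.8395  0.6181  1.0797  0.1176]
0.0023981053666334044
```

View pics/end.png

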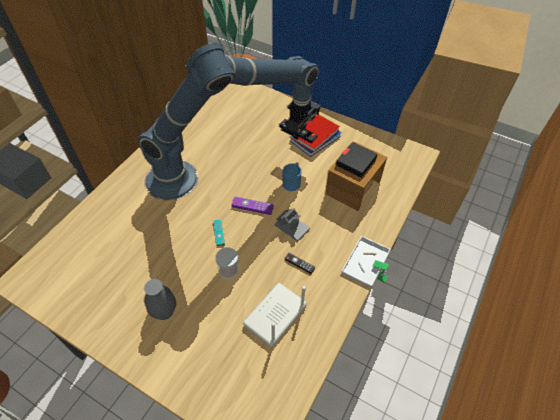

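The arm is still, the remote is held at about (305,127) facing the box at (357,158), and nothing else has moved. Handing in.

```bash
python3 -c "
from station import arm
print(arm.job_done())"
```

```text
the job is handed in; nothing more can be done
None
```

I gripped the black remote by its long edges, drew it out of the holder along its length, levelled it buttons up, and handed the job in while holding it still in front of the TV box. The clock read about 12.5 s at hand-in.

| Check | Last reading |
|---|---|
| Level | within about 0.1° |
| Centre height | about 167 mm, the same as the window |
| Distance from emitter end to window | about 13 to 14 cm |
| Yaw | about −5°, along the window's normal |
| Opening between the fingers | 45.5 mm (the remote is 46 mm wide) |
| Arm | still |
| Bystanders | none had moved in the last scene picture |

**Sideways aim:** the checks disagree slightly.
- The top camera puts the aim within about 1 mm of the window's centre, and the scene camera about 3 to 5 mm off. The window is 36 mm wide, so both fall inside it.
- The remote's end appears about 5 to 7 mm further to −y in the cameras than the arm's own position reading says. I aimed by the cameras, since they also located the window.
- After the last camera measurement I moved another 1.5 mm to +y, splitting the difference between the two cameras, and did not measure again.

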